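# Latch the tin carriage of the labelling jig at its middle stop

## Robot

A 7-joint arm with a two-finger parallel gripper is mounted at the origin on a cart in front of the work surface, level with it; the furniture and walls round the work are solid. World frame = base frame: x ahead of the robot, y to its left, z up, the work surface at z = 0. Lengths are in m, angles in rad, forces in N, time in s.
With the tool pointing down it reaches from about 0.35 to 0.775 m from the base axis. Payload 3.1 kg.
Tool frame: the origin (TCP) lies at the very end of the fingers, on their centre line; the grasp point (between the pads) lies 19 mm behind it; z points along the fingers, x is the direction in which the jaws open and shut, and the axes are right-handed (so a half turn about z gives the same grasp; the last joint's range is limited). The gripper opens to 85 mm and grips with 20 to 120 N. Pads are 22 mm wide; open, the fingers measure 114 mm over their backs; the gripper's body (76 mm by 85 mm) begins 54 mm behind the grasp point. The pads swing forward as they close: fully open they stand 13 mm farther back than shut.
Start: joints at [1.11, 0.311, 0.014, 1.512, -0.004, 1.319, -0.027], TCP at [0.224, -0.502, 0.231] pointing down, gripper open.
Joint ranges: [-2.7, 2.7], [-0.3, 1.91], [-1.27, 1.3], [0.12, 2.57], [-1.44, 4.58], [0.2, 2.03], [-3.05, 3.05]. Speed limits (rad/s): [2.79, 2.79, 3.14, 3.14, 3.14, 3.14, 3.14].

## Interface

Orientations are given as a unit quaternion [x, y, z, w].
In Python, from bench import monitor, optics, job gives the robot as it stands.
- The arm moves only by the tool carry_out, never from a script. Its argument "series" is a list of rows, each an object of numbers: "rx", "ry", "rz": the turn, a rotation vector about the tool's x, y, z in rad; "dx", "dy", "dz": the shift along the tool's x, y, z in mm; "hand": the finger opening in mm, from 0 to 85.4. In form: [{"rx": .., "ry": .., "rz": .., "dx": .., "dy": .., "dz": .., "hand": ..}, ...]. A call has 1 to 12 rows; each row is the pose to reach, as a shift and turn from the pose commanded when the call began, along the tool's axes at that moment; what a row does not reach only later rows make up. A row lasts 1/10 s, in which the tool goes at most 50 mm and 8.59 degrees, less where a joint would pass 70% of its speed; a pose out of reach is approached as far as the arm can. A call with a gripper value outside its range is refused whole. The fingers move at their own pace and stop on an object; "grip_force" is the grip in N (left out, the last holds). Time passes only in rows, so rows that repeat a pose let the fingers close. It gives the time, the measured TCP pose, the force and the opening at its end, in the units of the state.
- monitor.read_state(): the state, without advancing time (a new reading comes with each control period).
- optics.grab_frame(name): name is "side" or "top"; returns (picture, depth): 480x640x3 uint8, red, green, blue; 480x640 float32, m along the optical axis (not along the pixel's ray), 0 where there is no reading.
- optics.camera_info(name): a dict with "intrinsics" (3x3 intrinsics, pixels), "origin" and "attitude" of the camera in the world. Camera axes: x right, y up, looking along -z (the intrinsics and any distortion apply to the point x, -y, -z); pixel columns grow to the right and rows downward; lengths in m; the calibration is good to about 2 mm. A picture is of the moment at which its call begins. camera_info takes no time and is no camera call.
- job.hand_in(): hands the job in, once; it reports no verdict.
Trained networks look in the newest picture that a camera, given by its name, has taken for a name from the list of things; names that differ only in an ending like _2 or _b are one class to them, and where a whole thing is asked for, a point or a joint stands for the part that bears it (a point fixed in the world has none). Each returns a list of dicts, best first, with "p" (0 to 1); they miss things now and then, are a little off and sometimes report something else, mostly with a low value. They report only what shows in the picture. A call takes as long as a camera call. They do not tell look-alikes from the thing itself.
- optics.find_in(camera, query): "extent" ([left, top, width, height] in pixels, round what is visible of it).
- optics.place_of(camera, query): "location" ([column, row] in pixels: a listed point, or the origin of a listed thing).
The state is a dict: "time": time; "qpos": joint angles; "qd": joint speeds; "joint_efforts": joint torques, N m; "ee_pos": TCP position; "tool_rot": TCP orientation; "ft_force": force on the tool from outside, world axes, zero at the start; "torque": the same for the moment, N m; "gripper_width": finger opening in m.
Only numpy, scipy, OpenCV 4.12 (cv2) and the standard library are available. Lean on these libraries where they do the work, as an engineer would, in place of code of your own. Each camera call takes 0.05 s, during which the arm holds its last target.

## Task

Bring the tin under the label window of the jig: with your fingertips push the sprung carriage in by the outer face of its upright plate until its first tooth has clicked past the stop pin, but not so far that the second tooth passes too, then let go so that the carriage springs back and rests latched on the pin at its middle position. Only push: do not pinch or straddle the plate, keep off the stop pin and its knob, leave the tin sitting in its nest, and do not disturb the bottle and the tape roll standing near the jig.

Things in the scene. Friction and masses are not known exactly. Their poses are not given: they have to be found in the camera images.
- jig: Low jig fixed to the table: plywood base 260 x 170 x 12 mm; a flat square aluminium window frame (84 mm, top 72 mm above the table) on one post at the +y side. Origin on the table under the window's centre; x is the direction in which the carriage is pushed in (base from x = -150 to +110 mm), z up. Only the flat base lies before the push plate.
- push_face (a point): Centre (60 mm above the table) of the outer, -x, face of the carriage's upright steel push plate; axes parallel to the jig's. The plate is 80 mm wide along y, 10 mm thick (from this face to +x) and stands from 20 to 85 mm above the table. It moves with the carriage; at x = -145 mm of the jig when out.
- carriage (a joint): Carriage travel in m: 0 out (held there by a spring at the start), 0.085 rear end. Pushing takes 3 to 9 N. Tooth 1 meets the pin at 0.024 and clicks past by 0.045; let go anywhere from 0.048 to 0.070, it springs back to 0.045 and stays latched: the middle position. Tooth 2 meets the pin at 0.056 and clicks past from 0.073: too far, cannot be undone. Let go before 0.040, it springs back to 0.
- stop_pin: Sprung steel stop pin, 8 mm thick, in a small dark housing on the jig's -y side, with a black round knob 18 mm thick at its outer end; it points to +y at the carriage's edge, which carries two saw teeth. Origin at the tip, at x = -20, y = -56, z = 24 mm of the jig; the knob reaches to y = -110 mm, 33 mm above the table.
- tin_centre (a point): Centre (half-way up) of the round white tin, 90 mm across and 32 mm high, lying loose in a shallow grey ring (its nest) on the carriage, its top 60 mm above the table; 100 mm from the push face.
- window (a point): Centre of the window frame's opening, at its top side, 72 mm above the table. In the middle position the tin lies centred under it.
- oil_bottle_centre (a point): Centre of a standing clear bottle with a black cap, 50 mm across and 102 mm high, on the table just beyond the jig's far (+x) end, between it and the tape roll. To be left where it stands.
- tape_roll_centre (a point): Centre of a roll of masking tape, 98 mm across and 25 mm high, lying on the table beyond that bottle. To be left where it lies.
Things that resemble listed ones, but are neither listed nor needed, are in the scene too. What is shaped like the part that bears tin_centre but green is not meant.

How it is judged:
On the way, in this order (a step that is already met when the one before it is completed fails the run):
1. the carriage has been pushed in past the stop pin with the fingers on it (travel over 47.5 mm) (value of joint carriage above 0.0475 m and contact force between the fingers and jig above 0.5 N), for 0.05 s.
2. the carriage has been let go and has sprung back onto the pin (travel 42 to 47 mm) (value of joint carriage between 0.042 and 0.047 m and contact force between the fingers and jig below 0.1 N), for 0.2 s.
At the end, for the whole second after the job is handed in: The carriage rests latched on the stop pin at its middle position, travel 42 to 47 mm, still, with the tin in its nest within 10 mm of the middle of the window (value of joint carriage between 0.042 and 0.047 m and velocity of joint carriage between -0.01 and 0.01 m/s and horizontal distance between tin_centre and window below 0.01 m); the robot touches nothing.
It fails at once if the carriage is pushed on so far that the second tooth passes the pin (travel over 76 mm) (value of joint carriage above 0.076 m).
It fails at once if the push plate is pinched or straddled by the fingers (contact force between the fingers and jig above 0.3 N and x of the grasp point in the frame of push_face between -0.002 and 0.04 m and z of the grasp point in the frame of push_face below 0.03 m and y of the grasp point in the frame of push_face between -0.05 and 0.05 m).
It fails at once if the stop pin or its knob is touched (contact force between the fingers and stop_pin above 0.5 N).
It fails at once if the tin is lifted, tipped or pushed out of its nest (z of tin_centre in the frame of jig above 0.052 m or angle between tin_centre's own z axis and vertical above 0.15 rad or x of tin_centre in the frame of push_face above 0.112 m or x of tin_centre in the frame of push_face below 0.088 m).
It fails at once if the oil bottle or the tape roll by the jig is moved more than 20 mm (distance of any of oil_bottle_centre, tape_roll_centre from where it was at the start of the episode above 0.02 m).
It also fails if it takes over 32 s, if anything falls off the work surface, if the arm or the gripper's body presses on something with over 40 N, if the wrist force passes 120 N, or if a joint passes its speed limit or range.

## Working session

There is one attempt and no reset: what is moved stays moved. The work goes in short steps, Python scripts to look and compute and a tool call to move; the robot and the scene stay as the last step left them, time stands still between calls to the robot, and variables do not carry over. Pictures are saved under pics/ and viewed, and the job is handed in when it is done.

Besides the shell and the picture viewer there is one more tool, called after ">>>" as a command line: name --argument value ..., lists and objects as JSON in quotes. carry_out: Moves the arm, as the interface text tells. Its arguments: {"type":"object","properties":{"series":{"type":"array"},"grip_force":{"type":"number"}},"required":["series"]}

```bash
mkdir -p pics; ls; cat > h.py <<'E'
import numpy as np,cv2
from bench import monitor,optics,job
def info(n):
    c=optics.camera_info(n);return c
E
python3 - <<'E'
from h import *
for n in("side","top"):
    c=info(n);print(n,c)
    p,d=optics.grab_frame(n)
    cv2.imwrite(f"pics/{n}0.png",p[:,:,::-1]);np.save(f"{n}0.npy",d)
    for q in("jig","push_face","stop_pin","tin_centre","window","oil_bottle_centre","tape_roll_centre"):
        print(q,[( [round(float(v)) for v in r["location"]],round(r["p"],2)) for r in optics.place_of(n,q)][:3])
s=monitor.read_state();print(s)
E
```

```text
pics
side {'intrinsics': array([[538.5463641 ,   0.        , 312.82747125],
       [  0.        , 538.5463641 , 236.55160593],
       [  0.        ,   0.        ,   1.        ]]), 'origin': array([0.16280949, 1.09196735, 0.74073197]), 'attitude': array([-0.10157233,  0.48123539,  0.85292116, -0.17498872])}
jig [([332, 306], 0.62)]
push_face [([339, 328], 0.76)]
stop_pin [([360, 302], 0.65)]
tin_centre [([334, 302], 0.86), ([272, 216], 0.36)]
window [([331, 279], 0.8), ([336, 308], 0.73)]
oil_bottle_centre [([413, 242], 0.75)]
tape_roll_centre [([412, 231], 0.74)]
top {'intrinsics': array([[568.14336911,   0.        , 324.11445584],
       [  0.        , 568.14336911, 232.32037968],
       [  0.        ,   0.        ,   1.        ]]), 'origin': array([0.36452055, 0.10414701, 1.31295876]), 'attitude': array([ 0.05508055, -0.06324395, -0.69740094,  0.71175717])}
jig [([270, 272], 0.65), ([268, 297], 0.16)]
push_face [([206, 293], 0.61), ([423, 311], 0.5)]
stop_pin []
tin_centre [([396, 145], 0.81), ([248, 276], 0.7)]
window [([265, 268], 0.55)]
oil_bottle_centre [([375, 323], 0.87)]
tape_roll_centre [([424, 312], 0.55)]
{'time': 0.8, 'qpos': array([ 1.11029433,  0.31088661,  0.01400041,  1.51152981, -0.00441209,
        1.31921626, -0.02717236]), 'qd': array([ 8.36607582e-04, -5.29062574e-04, -9.63858120e-05, -2.31843417e-04,
       -8.32589831e-04, -3.00485202e-04, -1.48507032e-03]), 'joint_efforts': array([-6.38913571e-05, -3.79765069e+01,  1.45492544e-01, -2.30853832e+01,
        1.20822052e-02,  1.56878112e-03, -7.89202005e-06]), 'ee_pos': array([ 0.22369685, -0.50244934,  0.23129912]), 'tool_rot': array([ 8.38676802e-01, -5.44629435e-01, -6.35641564e-06,  1.65502687e-06]), 'ft_force': array([ 0.12071292, -0.01280788,  0.56124165]), 'torque': array([-0.00836571,  0.01310139,  0.02559723]), 'gripper_width': 0.08513516608160823}
```

View pics/top0.png

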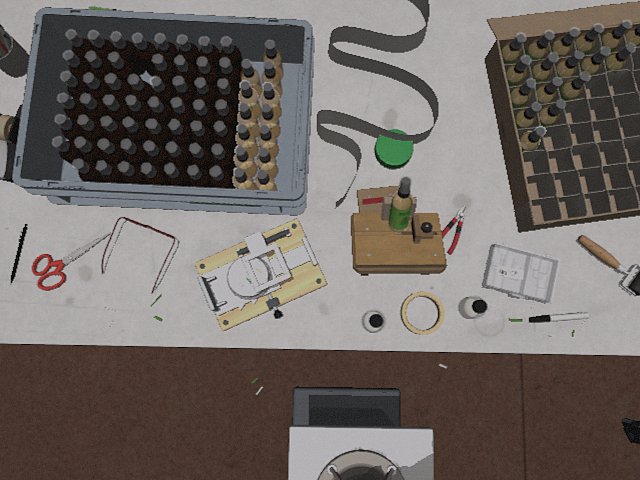

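View pics/side0.png

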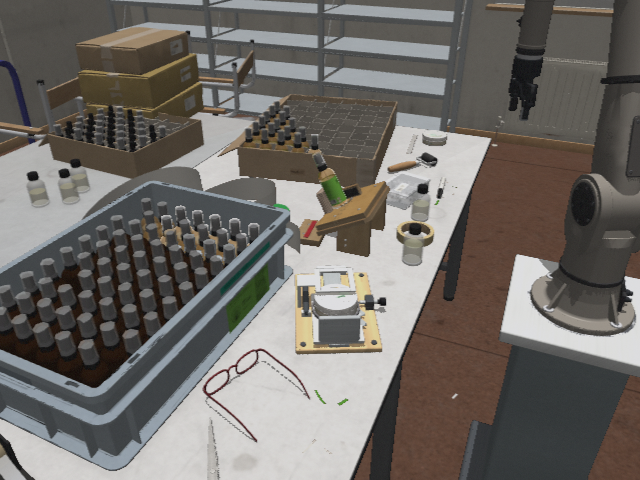

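```bash
cat >> h.py <<'E'
from scipy.spatial.transform import Rotation as R
def ray(n,px):
    c=info(n);K=c["intrinsics"];v=np.array([(px[0]-K[0,2])/K[0,0],-(px[1]-K[1,2])/K[1,1],-1])
    return c["origin"],R.from_quat(c["attitude"]).apply(v)
def atz(n,px,z):
    o,v=ray(n,px);return o+v*(z-o[2])/v[2]
def proj(n,P):
    c=info(n);K=c["intrinsics"];q=R.from_quat(c["attitude"]).inv().apply(np.atleast_2d(P)-c["origin"])
    return np.c_[K[0,2]+K[0,0]*q[:,0]/-q[:,2],K[1,2]-K[1,1]*q[:,1]/-q[:,2]]
def cloud(n,d):
    c=info(n);K=c["intrinsics"];v,u=np.mgrid[:480,:640];
    q=np.stack([(u-K[0,2])/K[0,0]*d,-(v-K[1,2])/K[1,1]*d,-d],-1)
    return R.from_quat(c["attitude"]).apply(q.reshape(-1,3)).reshape(480,640,3)+c["origin"]
E
python3 - <<'E'
from h import *
C=cloud("top",np.load("top0.npy"))
for q,p,z in [("c1",(194,265),.012),("c2",(300,217),.012),("c3",(327,285),.012),("c4",(222,332),.012),("tin",(248,276),.06),("window",(265,268),.072),("push",(206,293),.06),("table",(340,240),0)]:
    print(q,atz("top",p,z).round(3),C[p[1],p[0]].round(3))
print("side",atz("side",(339,328),.06).round(3),atz("side",(334,302),.044).round(3),atz("side",(331,279),.072).round(3))
p=cv2.imread("pics/top0.png");cv2.imwrite("pics/tc.png",cv2.resize(p[205:340,180:340],None,fx=4.5,fy=4.4,interpolation=cv2.INTER_CUBIC))
p=cv2.imread("pics/side0.png");cv2.imwrite("pics/sc.png",cv2.resize(p[250:360,280:400],None,fx=5,fy=5,interpolation=cv2.INTER_CUBIC))
E
```

```text
c1 [0.502 0.388 0.012] [0.503 0.39  0.004]
c2 [0.62  0.148 0.012] [ 0.622  0.149 -0.   ]
c3 [0.463 0.082 0.012] [ 0.464  0.082 -0.001]
c4 [0.352 0.317 0.012] [0.352 0.318 0.   ]
tin [0.475 0.258 0.06 ] [0.475 0.257 0.064]
window [0.493 0.22  0.072] [0.494 0.221 0.057]
push [0.436 0.348 0.06 ] [0.435 0.343 0.087]
table [0.569 0.054 0.   ] [0.568 0.054 0.008]
side [0.433 0.347 0.06 ] [0.479 0.257 0.044] [0.501 0.22  0.072]
```

View pics/tc.png

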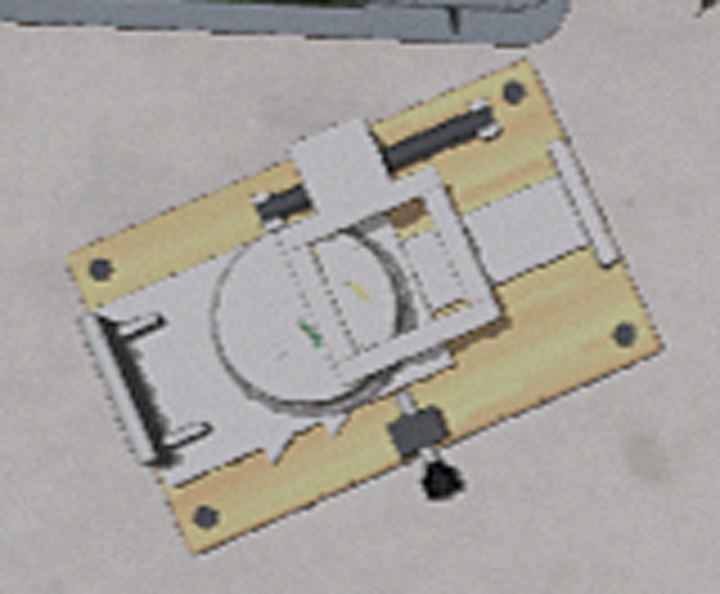

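View pics/sc.png

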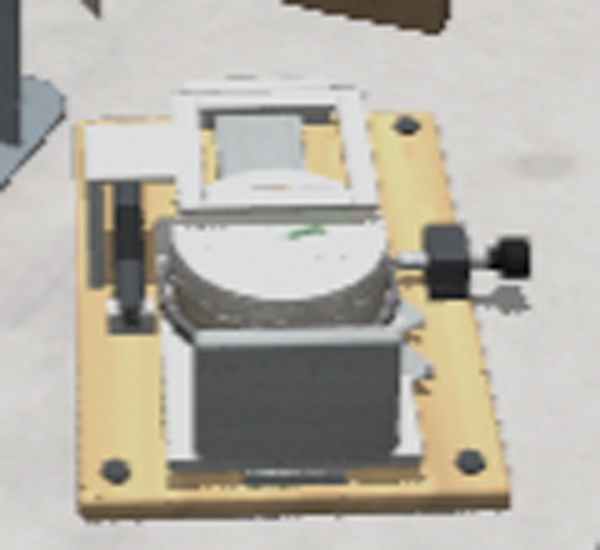

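```bash
cat >> h.py <<'E'
YAW=np.deg2rad(-64.2)
def refine():
    from scipy.optimize import least_squares
def row(P,yaw=YAW+np.pi/2):
    s=monitor.read_state();r=R.from_quat(s["tool_rot"])
    t=R.from_euler('z',yaw)*R.from_euler('x',np.pi)
    return (r.inv().apply(np.array(P)-s["ee_pos"])*1000).round(1),(r.inv()*t).as_rotvec().round(3)
E
python3 - <<'E'
from h import *
# fit jig pose from clicked base corners (tc.png scale 4.5,4.4), z=.012
from scipy.optimize import least_squares
top=[((68,255),(-.15,.085)),((530,58),(.11,.085)),((664,346),(.11,-.085)),((197,553),(-.15,-.085))]
obs=[("top",(180+a/4.5,205+b/4.4),l) for (a,b),l in top]
obs+=[("side",(280+a/5,250+b/5),l) for (a,b),l in [((80,508),(-.15,.085)),((508,497),(-.15,-.085)),((72,120),(.11,.085)),((437,112),(.11,-.085))]]
def f(p,o=obs):
    r=[]
    for n,px,l in o:
        c,s=np.cos(p[2]),np.sin(p[2]);P=[p[0]+c*l[0]-s*l[1],p[1]+s*l[0]+c*l[1],.012]
        r+=list(proj(n,P)[0]-px)
    return np.array(r)
for o in(obs,obs[:4],obs[4:]):
    s=least_squares(f,[.49,.22,-1.12],args=(o,));p=s.x;print(p.round(4),np.rad2deg(p[2]),s.fun.round(1))
    print("push",(p[:2]-.145*np.array([np.cos(p[2]),np.sin(p[2])])).round(4))
print(row([.42,-.08,.25]))
print(atz("top",(375,323),.05),atz("top",(424,312),.02))
E
```

```text
[ 0.4942  0.2168 -1.1295] -64.7158687533791 [-1.3 -0.  -0.2 -0.5 -0.   0.7 -1.6  0.9 -0.6 -1.5  1.  -1.6  0.3 -0.7
 -0.7 -0.8]
push [0.4323 0.348 ]
[ 0.4949  0.2151 -1.1265] -64.54147475363844 [-0.6 -0.1  0.4 -0.9  0.8  0.2 -0.6  0.7]
push [0.4326 0.346 ]
[ 0.4927  0.2204 -1.1327] -64.89733165121746 [-0.9 -0.2  1.  -0.2  0.4  0.1 -0.5  0.2]
push [0.4312 0.3517]
(array([-306.1, -351.2,  -18.7]), array([ 0.   ,  0.   , -1.602]))
[ 0.37855834 -0.02413902  0.05      ] [ 0.40559408 -0.13793782  0.02      ]
```

>>> carry_out --series '[{"dx": -306,"dy": -351,"dz": -19,"rz": -1.6,"hand": 0},{"dx": -306,"dy": -351,"dz": -19,"rz": -1.6,"hand": 0},{"dx": -306,"dy": -351,"dz": -19,"rz": -1.6,"hand": 0},{"dx": -306,"dy": -351,"dz": -19,"rz": -1.6,"hand": 0},{"dx": -306,"dy": -351,"dz": -19,"rz": -1.6,"hand": 0},{"dx": -306,"dy": -351,"dz": -19,"rz": -1.6,"hand": 0},{"dx": -306,"dy": -351,"dz": -19,"rz": -1.6,"hand": 0},{"dx": -306,"dy": -351,"dz": -19,"rz": -1.6,"hand": 0},{"dx": -306,"dy": -351,"dz": -19,"rz": -1.6,"hand": 0},{"dx": -306,"dy": -351,"dz": -19,"rz": -1.6,"hand": 0},{"dx": -306,"dy": -351,"dz": -19,"rz": -1.6,"hand": 0},{"dx": -306,"dy": -351,"dz": -19,"rz": -1.6,"hand": 0}]' --grip_force 40

```text
$.series[0]: bad value
```

```bash
sed -i 's/-64.2/-64.6/' h.py; python3 - <<'E'
from h import *
d=np.array([np.cos(YAW),np.sin(YAW)]);p=np.array([.432,.348])-.06*d
s=monitor.read_state();print(s["time"],s["ee_pos"],s["qpos"].round(2),s["gripper_width"])
print(p,row([*p,.2]),row([*p,.045]))
E
```

```text
0.8 [ 0.22369685 -0.50244934  0.23129912] [ 1.11  0.31  0.01  1.51 -0.    1.32 -0.03] 0.08513516608160823
[0.40626389 0.40220012] (array([-752.2, -534.8,   31.3]), array([ 0.   ,  0.   , -1.595])) (array([-752.2, -534.8,  186.3]), array([ 0.   ,  0.   , -1.595]))
```

>>> carry_out --series '[{"rx": 0,"ry": 0,"rz": -0.14,"dx": -26,"dy": -29,"dz": -2,"hand": 0},{"rx": 0,"ry": 0,"rz": -0.28,"dx": -52,"dy": -58,"dz": -4,"hand": 0}]' --grip_force 40

```text
time: 1.0
ee_pos: [0.2551, -0.4312, 0.235]
tool_rot: [0.907, -0.421, -0.0, 0.0]
ft_force: [0.1, 0.7, 0.5]
gripper_width: 0.059
```

```bash
python3 - <<'E'
from h import *
print(row([.42,-.08,.25]))
E
```

```text
(array([-162. , -352.6,  -15. ]), array([-0.   ,  0.   , -1.313]))
```

>>> carry_out --series '[{"rx": 0,"ry": 0,"rz": -0.13,"dx": -18,"dy": -39,"dz": -15,"hand": 0},{"rx": 0,"ry": 0,"rz": -0.26,"dx": -36,"dy": -78,"dz": -15,"hand": 0},{"rx": 0,"ry": 0,"rz": -0.39,"dx": -54,"dy": -117,"dz": -15,"hand": 0},{"rx": 0,"ry": 0,"rz": -0.52,"dx": -72,"dy": -156,"dz": -15,"hand": 0},{"rx": 0,"ry": 0,"rz": -0.65,"dx": -90,"dy": -195,"dz": -15,"hand": 0},{"rx": 0,"ry": 0,"rz": -0.78,"dx": -108,"dy": -234,"dz": -15,"hand": 0},{"rx": 0,"ry": 0,"rz": -0.91,"dx": -126,"dy": -273,"dz": -15,"hand": 0},{"rx": 0,"ry": 0,"rz": -1.04,"dx": -144,"dy": -312,"dz": -15,"hand": 0},{"rx": 0,"ry": 0,"rz": -1.17,"dx": -162,"dy": -352,"dz": -15,"hand": 0},{"rx": 0,"ry": 0,"rz": -1.31,"dx": -162,"dy": -352,"dz": -15,"hand": 0}]' --grip_force 40

```text
time: 2.0
ee_pos: [0.4231, -0.0733, 0.251]
tool_rot: [0.974, 0.226, 0.002, -0.001]
ft_force: [-1.2, -0.7, 0.9]
gripper_width: -0.0003
```

```bash
python3 - <<'E'
from h import *
s=monitor.read_state();print(s["time"],s["ee_pos"],s["qpos"].round(2))
d=np.array([np.cos(YAW),np.sin(YAW)]);p=np.array([.432,.348])-.06*d
print(p,row([*p,.2]))
E
```

```text
2.0 [ 0.42310765 -0.07333884  0.25102798] [ 0.63  0.07 -0.52  1.76  0.03  1.31  0.56]
[0.40626389 0.40220012] (array([ 194.2, -434.2,   52.7]), array([-0.002, -0.004,  0.013]))
```

>>> carry_out --series '[{"rx": 0,"ry": 0,"rz": 0.01,"dx": 18,"dy": -40,"dz": 0,"hand": 0},{"rx": 0,"ry": 0,"rz": 0.01,"dx": 36,"dy": -80,"dz": 0,"hand": 0},{"rx": 0,"ry": 0,"rz": 0.01,"dx": 54,"dy": -120,"dz": 0,"hand": 0},{"rx": 0,"ry": 0,"rz": 0.01,"dx": 72,"dy": -160,"dz": 0,"hand": 0},{"rx": 0,"ry": 0,"rz": 0.01,"dx": 90,"dy": -200,"dz": 10,"hand": 0},{"rx": 0,"ry": 0,"rz": 0.01,"dx": 108,"dy": -240,"dz": 20,"hand": 0},{"rx": 0,"ry": 0,"rz": 0.01,"dx": 126,"dy": -280,"dz": 30,"hand": 0},{"rx": 0,"ry": 0,"rz": 0.01,"dx": 144,"dy": -320,"dz": 40,"hand": 0},{"rx": 0,"ry": 0,"rz": 0.01,"dx": 162,"dy": -360,"dz": 50,"hand": 0},{"rx": 0,"ry": 0,"rz": 0.01,"dx": 180,"dy": -400,"dz": 53,"hand": 0},{"rx": 0,"ry": 0,"rz": 0.01,"dx": 194,"dy": -434,"dz": 53,"hand": 0},{"rx": 0,"ry": 0,"rz": 0.01,"dx": 194,"dy": -434,"dz": 53,"hand": 0}]'

```text
time: 3.2
ee_pos: [0.4088, 0.4009, 0.1971]
tool_rot: [0.976, 0.217, -0.001, -0.003]
ft_force: [-0.1, -0.2, 0.1]
gripper_width: 0.0
```

```bash
python3 - <<'E'
from h import *
s=monitor.read_state();print(s["time"],s["ee_pos"],s["qpos"].round(2))
d=np.array([np.cos(YAW),np.sin(YAW)]);p=np.array([.432,.348])-.05*d
print(p,row([*p,.045]))
for n in("side","top"):
    p,_=optics.grab_frame(n);cv2.imwrite(f"pics/{n}1.png",p[:,:,::-1])
E
```

```text
3.2 [0.40882424 0.40087025 0.19706004] [-0.26  0.49 -0.8   1.48  0.35  1.31 -0.65]
[0.41055324 0.39316676] (array([ -1.6,   8.7, 152. ]), array([-0.006,  0.001, -0.006]))
```

View pics/top1.png

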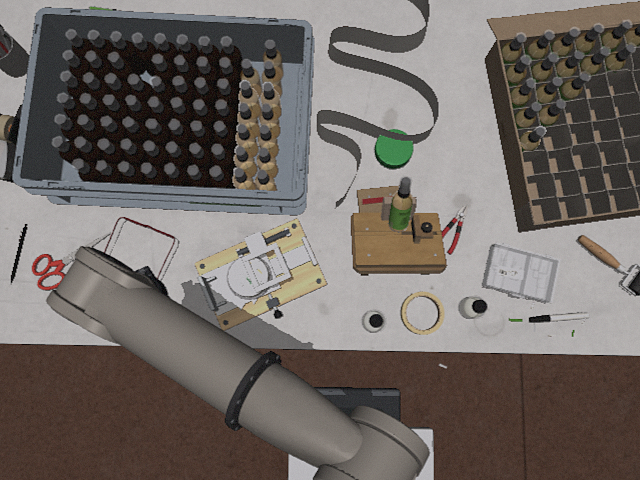

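View pics/side1.png

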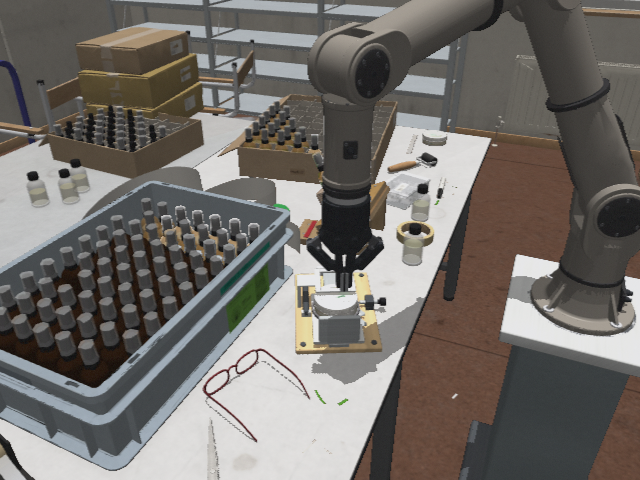

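>>> carry_out --series '[{"rx": -0.006,"ry": 0,"rz": -0.006,"dx": -2,"dy": 0,"dz": 38,"hand": 0},{"rx": -0.006,"ry": 0,"rz": -0.006,"dx": -2,"dy": 0,"dz": 76,"hand": 0},{"rx": -0.006,"ry": 0,"rz": -0.006,"dx": -2,"dy": 0,"dz": 114,"hand": 0},{"rx": -0.006,"ry": 0,"rz": -0.006,"dx": -2,"dy": 4,"dz": 140,"hand": 0},{"rx": -0.006,"ry": 0,"rz": -0.006,"dx": -2,"dy": 9,"dz": 152,"hand": 0},{"rx": -0.006,"ry": 0,"rz": -0.006,"dx": -2,"dy": 9,"dz": 152,"hand": 0},{"rx": -0.006,"ry": 0,"rz": -0.006,"dx": -2,"dy": 9,"dz": 152,"hand": 0}]'

```text
time: 4.0
ee_pos: [0.4157, 0.3853, 0.0466]
tool_rot: [0.977, 0.214, 0.002, 0.003]
ft_force: [0.4, -0.2, 0.6]
gripper_width: 0.0001
```

```bash
cat >> h.py <<'E'
def rel():
    s=monitor.read_state();d=np.array([np.cos(YAW),np.sin(YAW)]);e=np.array([-d[1],d[0]])
    v=s["ee_pos"][:2]-np.array([.432,.348]);f=s["ft_force"]
    print("t",s["time"],"along",(v@d*1000).round(1),"lat",(v@e*1000).round(1),"z",(s["ee_pos"][2]*1000).round(1),"F along",(f[:2]@d).round(2),"F",f.round(2))
E
python3 - <<'E'
from h import *
rel();d=np.array([np.cos(YAW),np.sin(YAW)]);p=np.array([.432,.348])-.05*d
print(row([*p,.045]))
p,_=optics.grab_frame("side");cv2.imwrite("pics/side2.png",cv2.resize(p[220:380,260:460,::-1],None,fx=3.5,fy=3.5))
E
```

```text
t 4.0 along -40.7 lat 1.2 z 46.6 F along 0.38 F [ 0.38 -0.24  0.63]
(array([-1.3, -9.3,  1.5]), array([ 0.006, -0.002, -0.011]))
```

View pics/side2.png

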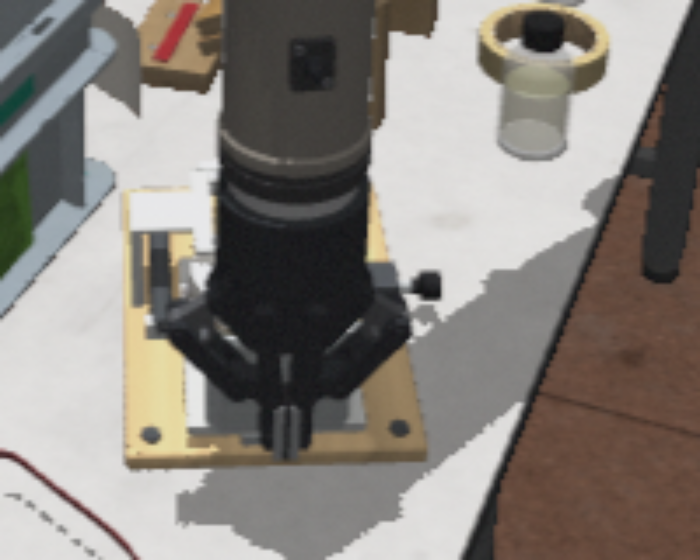

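>>> carry_out --series '[{"rx": 0,"ry": 0,"rz": 0,"dx": -1,"dy": 7,"dz": 0,"hand": 0},{"rx": 0,"ry": 0,"rz": 0,"dx": -1,"dy": 14,"dz": 0,"hand": 0},{"rx": 0,"ry": 0,"rz": 0,"dx": -1,"dy": 20,"dz": 0,"hand": 0},{"rx": 0,"ry": 0,"rz": 0,"dx": -1,"dy": 20,"dz": 0,"hand": 0}]'

```text
time: 4.45
ee_pos: [0.4231, 0.3652, 0.0455]
tool_rot: [0.977, 0.214, 0.001, 0.004]
ft_force: [-0.7, 0.1, 0.6]
gripper_width: -0.0
```

```bash
python3 -c "
from h import *
rel()"
```

```text
t 4.45 along -19.4 lat -0.7 z 45.5 F along -0.35 F [-0.68  0.06  0.55]
```

>>> carry_out --series '[{"rx": 0,"ry": 0,"rz": 0,"dx": 0,"dy": 3,"dz": 0,"hand": 0},{"rx": 0,"ry": 0,"rz": 0,"dx": 0,"dy": 6,"dz": 0,"hand": 0},{"rx": 0,"ry": 0,"rz": 0,"dx": 0,"dy": 9,"dz": 0,"hand": 0},{"rx": 0,"ry": 0,"rz": 0,"dx": 0,"dy": 9,"dz": 0,"hand": 0}]'

```text
time: 4.85
ee_pos: [0.4257, 0.3584, 0.0454]
tool_rot: [0.977, 0.215, 0.001, 0.003]
ft_force: [0.4, 0.2, -0.2]
gripper_width: -0.0
```

```bash
python3 -c "
from h import *
rel()"
```

```text
t 4.85 along -12.0 lat -1.2 z 45.4 F along -0.02 F [ 0.39  0.21 -0.21]
```

>>> carry_out --series '[{"rx": 0,"ry": 0,"rz": 0,"dx": 0,"dy": 2,"dz": 0,"hand": 0},{"rx": 0,"ry": 0,"rz": 0,"dx": 0,"dy": 2,"dz": 0,"hand": 0}]'

```text
time: 5.05
ee_pos: [0.4259, 0.3579, 0.0456]
tool_rot: [0.976, 0.216, 0.001, 0.002]
ft_force: [-1.1, 2.1, -0.6]
gripper_width: 0.0003
```

>>> carry_out --series '[{"rx": 0,"ry": 0,"rz": 0,"dx": 0,"dy": 2,"dz": 0,"hand": 0},{"rx": 0,"ry": 0,"rz": 0,"dx": 0,"dy": 2,"dz": 0,"hand": 0}]'

```text
time: 5.25
ee_pos: [0.4269, 0.3557, 0.0456]
tool_rot: [0.976, 0.216, 0.001, 0.002]
ft_force: [-1.3, 2.2, -0.6]
gripper_width: 0.0
```

>>> carry_out --series '[{"rx": 0,"ry": 0,"rz": 0,"dx": 0,"dy": 2,"dz": 0,"hand": 0},{"rx": 0,"ry": 0,"rz": 0,"dx": 0,"dy": 2,"dz": 0,"hand": 0}]'

```text
time: 5.45
ee_pos: [0.428, 0.3532, 0.0455]
tool_rot: [0.977, 0.215, 0.001, 0.003]
ft_force: [-1.3, 2.5, -1.4]
gripper_width: -0.0003
```

```bash
python3 -c "
from h import *
rel()
p,_=optics.grab_frame('side');cv2.imwrite('pics/side3.png',cv2.resize(p[250:380,270:430,::-1],None,fx=4.5,fy=4.5))"
```

```text
t 5.45 along -6.4 lat -1.4 z 45.5 F along -2.8 F [-1.3   2.48 -1.36]
```

View pics/side3.png

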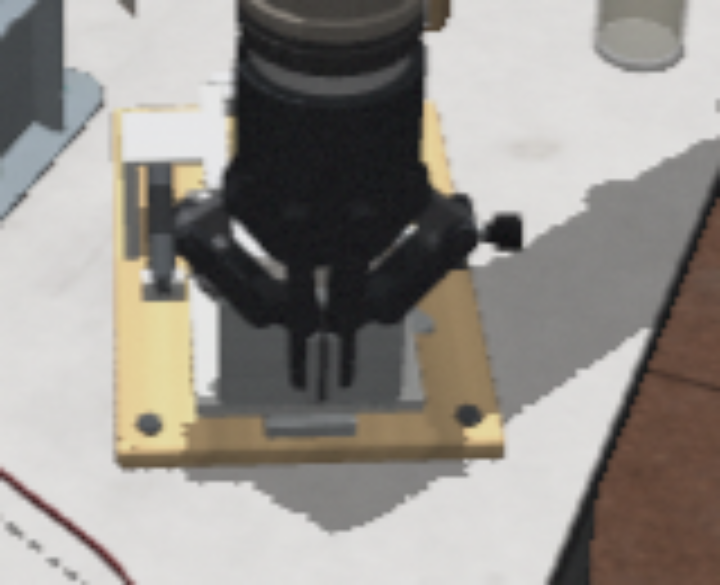

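>>> carry_out --series '[{"rx": 0,"ry": 0,"rz": 0,"dx": 0,"dy": 4,"dz": 0,"hand": 0},{"rx": 0,"ry": 0,"rz": 0,"dx": 0,"dy": 8,"dz": 0,"hand": 0},{"rx": 0,"ry": 0,"rz": 0,"dx": 0,"dy": 12,"dz": 0,"hand": 0},{"rx": 0,"ry": 0,"rz": 0,"dx": 0,"dy": 16,"dz": 0,"hand": 0},{"rx": 0,"ry": 0,"rz": 0,"dx": 0,"dy": 20,"dz": 0,"hand": 0},{"rx": 0,"ry": 0,"rz": 0,"dx": 0,"dy": 24,"dz": 0,"hand": 0},{"rx": 0,"ry": 0,"rz": 0,"dx": 0,"dy": 28,"dz": 0,"hand": 0}]'

```text
time: 6.2
ee_pos: [0.4392, 0.3293, 0.0458]
tool_rot: [0.976, 0.216, 0.001, 0.001]
ft_force: [-2.2, 5.9, -2.6]
gripper_width: -0.0003
```

```bash
python3 -c "
from h import *
rel()"
```

```text
t 6.2 along 20.0 lat -1.5 z 45.8 F along -6.34 F [-2.24  5.95 -2.58]
```

>>> carry_out --series '[{"rx": 0,"ry": 0,"rz": 0,"dx": 0,"dy": 3,"dz": 0,"hand": 0},{"rx": 0,"ry": 0,"rz": 0,"dx": 0,"dy": 6,"dz": 0,"hand": 0},{"rx": 0,"ry": 0,"rz": 0,"dx": 0,"dy": 6,"dz": 0,"hand": 0}]'

```text
time: 6.5
ee_pos: [0.442, 0.3235, 0.0459]
tool_rot: [0.976, 0.216, 0.001, 0.002]
ft_force: [-2.2, 7.5, -0.8]
gripper_width: 0.0
```

```bash
python3 -c "
from h import *
rel()"
```

```text
t 6.5 along 26.4 lat -1.5 z 45.9 F along -7.67 F [-2.19  7.46 -0.85]
```

>>> carry_out --series '[{"rx": 0,"ry": 0,"rz": 0,"dx": 0,"dy": 3,"dz": 0,"hand": 0},{"rx": 0,"ry": 0,"rz": 0,"dx": 0,"dy": 6,"dz": 0,"hand": 0},{"rx": 0,"ry": 0,"rz": 0,"dx": 0,"dy": 6,"dz": 0,"hand": 0}]'

```text
time: 6.8
ee_pos: [0.4451, 0.3166, 0.0461]
tool_rot: [0.977, 0.215, 0.001, 0.003]
ft_force: [-1.8, 2.8, 1.9]
gripper_width: -0.0001
```

```bash
python3 -c "
from h import *
rel()"
```

```text
t 6.8 along 34.0 lat -1.6 z 46.1 F along -3.31 F [-1.84  2.8   1.85]
```

>>> carry_out --series '[{"rx": 0,"ry": 0,"rz": 0,"dx": 0,"dy": 3,"dz": 0,"hand": 0},{"rx": 0,"ry": 0,"rz": 0,"dx": 0,"dy": 6,"dz": 0,"hand": 0},{"rx": 0,"ry": 0,"rz": 0,"dx": 0,"dy": 9,"dz": 0,"hand": 0},{"rx": 0,"ry": 0,"rz": 0,"dx": 0,"dy": 11,"dz": 0,"hand": 0},{"rx": 0,"ry": 0,"rz": 0,"dx": 0,"dy": 11,"dz": 0,"hand": 0}]'

```text
time: 7.3
ee_pos: [0.4495, 0.3073, 0.0461]
tool_rot: [0.977, 0.215, 0.001, 0.002]
ft_force: [-2.2, 5.0, 1.4]
gripper_width: -0.0002
```

```bash
python3 -c "
from h import *
rel()
p,_=optics.grab_frame('side');cv2.imwrite('pics/side4.png',cv2.resize(p[230:380,270:430,::-1],None,fx=4,fy=4))"
```

```text
t 7.3 along 44.3 lat -1.6 z 46.1 F along -5.48 F [-2.18  5.04  1.41]
```

View pics/side4.png

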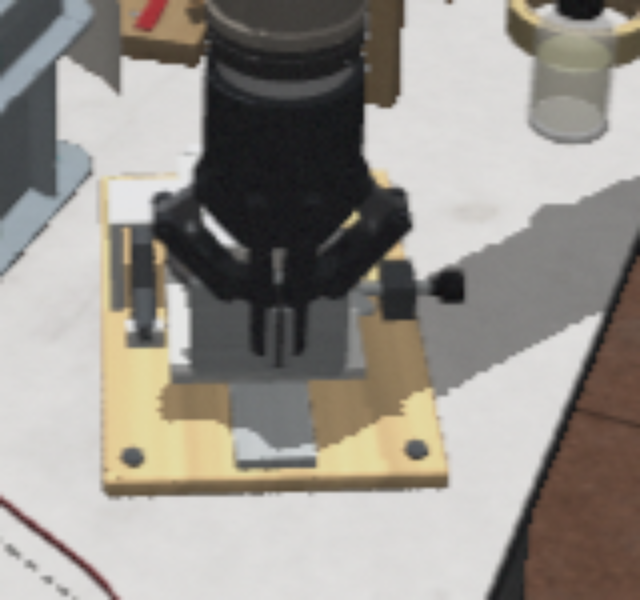

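>>> carry_out --series '[{"rx": 0,"ry": 0,"rz": 0,"dx": 0,"dy": -4,"dz": 0,"hand": 0},{"rx": 0,"ry": 0,"rz": 0,"dx": 0,"dy": -8,"dz": 0,"hand": 0},{"rx": 0,"ry": 0,"rz": 0,"dx": 0,"dy": -12,"dz": 0,"hand": 0},{"rx": 0,"ry": 0,"rz": 0,"dx": 0,"dy": -18,"dz": 0,"hand": 0},{"rx": 0,"ry": 0,"rz": 0,"dx": 0,"dy": -26,"dz": 0,"hand": 0},{"rx": 0,"ry": 0,"rz": 0,"dx": 0,"dy": -36,"dz": 0,"hand": 0},{"rx": 0,"ry": 0,"rz": 0,"dx": 0,"dy": -50,"dz": 0,"hand": 0},{"rx": 0,"ry": 0,"rz": 0,"dx": 0,"dy": -70,"dz": 0,"hand": 0},{"rx": 0,"ry": 0,"rz": 0,"dx": 0,"dy": -90,"dz": -10,"hand": 0},{"rx": 0,"ry": 0,"rz": 0,"dx": 0,"dy": -110,"dz": -30,"hand": 0},{"rx": 0,"ry": 0,"rz": 0,"dx": 0,"dy": -120,"dz": -60,"hand": 0},{"rx": 0,"ry": 0,"rz": 0,"dx": 0,"dy": -120,"dz": -60,"hand": 0}]'

```text
time: 8.55
ee_pos: [0.3978, 0.4224, 0.1095]
tool_rot: [0.976, 0.218, 0.004, -0.001]
ft_force: [0.4, 0.6, 0.4]
gripper_width: 0.0001
```

```bash
python3 -c "
from h import *
rel()
for n in('side','top'):
    p,_=optics.grab_frame(n);cv2.imwrite(f'pics/{n}5.png',p[:,:,::-1])
    for q in('tin_centre','window','push_face','oil_bottle_centre','tape_roll_centre'):
        z=dict(tin_centre=.044,window=.072,push_face=.06,oil_bottle_centre=.051,tape_roll_centre=.0125)[q]
        print(n,q,[(atz(n,r['location'],z)[:2].round(3),round(r['p'],2)) for r in optics.place_of(n,q)][:2])
"
```

```text
t 8.55 along -81.9 lat 1.0 z 109.5 F along -0.32 F [0.43 0.56 0.37]
side tin_centre [(array([0.493, 0.214]), 0.58), (array([ 0.767, -0.028]), 0.52)]
side window [(array([0.5  , 0.215]), 0.68)]
side push_face [(array([0.45 , 0.305]), 0.68)]
side oil_bottle_centre [(array([ 0.387, -0.033]), 0.67), (array([0.471, 0.284]), 0.58)]
side tape_roll_centre [(array([ 0.402, -0.128]), 0.75)]
top tin_centre [(array([0.502, 0.22 ]), 0.71), (array([ 0.793, -0.067]), 0.58)]
top window [(array([0.492, 0.225]), 0.96)]
top push_face [(array([0.505, 0.212]), 0.54)]
top oil_bottle_centre [(array([ 0.385, -0.02 ]), 0.62)]
top tape_roll_centre [(array([ 0.402, -0.136]), 0.97), (array([0.506, 0.217]), 0.46)]
```

View pics/top5.png

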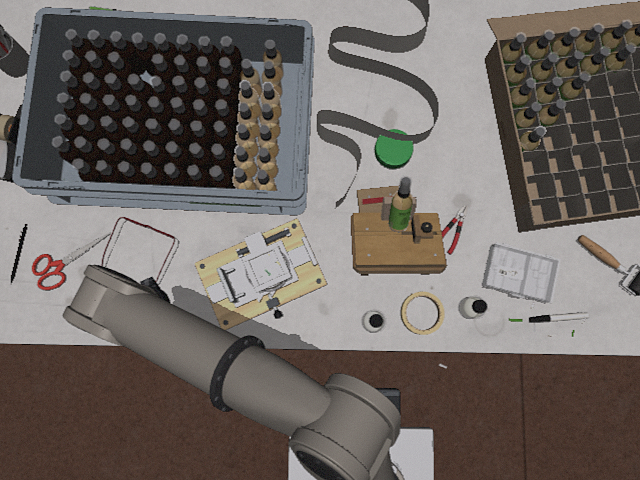

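View pics/side5.png

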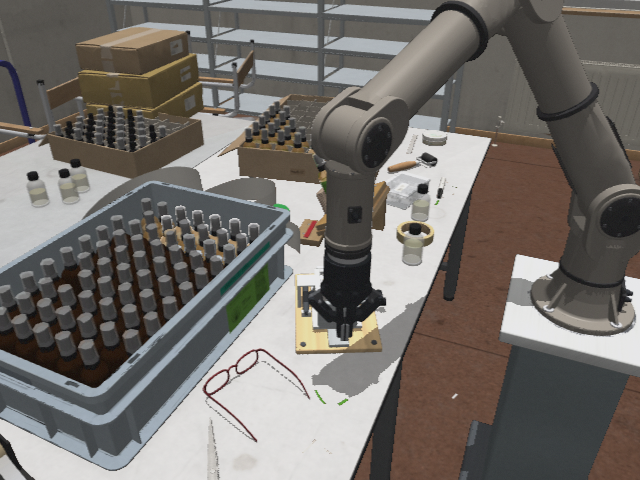

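```bash
python3 -c "
from h import *
rel();print(job.hand_in())"
```

```text
t 9.15 along -75.4 lat -0.7 z 104.8 F along -0.29 F [-0.36  0.15  0.16]
the job is handed in; nothing more can be done
None
```

I pushed the carriage in with closed fingertips on the outer face of the plate, let it spring back, retracted and handed the job in at 9.15 s. My measurements put the carriage in its middle position, but the system gave no verdict.

- **Push:** I stopped at about 56 mm of travel, worked out from the arm's position and the point of first contact. Pushing force rose to about 7.7 N, then fell to 3.3 N near 45 mm as the first tooth clicked past. It had risen again to 5.5 N at the end, where the second tooth meets the pin.
- **Latch:** After release, the side camera put the push face about 46.5 mm from its starting position, within its few millimetres of error.
- **Tin:** In the top picture the tin lies under the window. The detected tin and window centres were about 7 mm apart in the side view and 11 mm apart in the top view. The top view is just over the 10 mm limit, and detections of a mostly hidden tin are only good to several millimetres.
- **Bottle and tape roll:** Both look unmoved in the pictures, and their detected positions agree with the start to within about 1 cm.
- **Hand-in state:** The fingers were about 120 mm clear of the plate, with only residual force readings of about 0.4 N.

One check disagreed: in the last top view the network put the push face at the window's position, and I disregarded it as a false detection.

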